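Filter in its slot, sample cell held in the light

ROBOT

A 6-joint arm with a two-finger parallel gripper is mounted at the origin on the work surface. World frame = base frame: x ahead of the robot, y to its left, z up, the work surface at z = 0. Lengths are in m, angles in rad, forces in N, time in s.
With the tool pointing down it reaches from about 0.35 to 0.775 m from the base axis. Payload 5.5 kg.
Tool frame: the origin (TCP) lies on the mounting face of the last link; the fingertips stand 173 mm ahead of it and the grasp point (between the pads) lies 155 mm ahead of it; z points along the fingers, y is the direction in which the jaws open and shut (so a half turn about z gives the same grasp; the last joint's range is limited). The gripper opens to 85 mm and grips with 20 to 120 N. Pads are 22 mm wide; open, the fingers measure 114 mm over their backs; the gripper's body (76 mm by 85 mm) begins 54 mm behind the grasp point. The pads swing forward as they close: fully open they stand 13 mm farther back than shut.
Start: joints at [-1.311, 0.313, 0.046, 1.304, 0, 1.431], TCP at [0.224, -0.53, 0.405] pointing down, gripper open.
Joint ranges: [-2.76, 2.76], [-0.86, 1.69], [-1.03, 1.26], [-2.2, 2.34], [-1.47, 1.5], [-3.14, 3.14]. Speed limits (rad/s): [2.57, 2.57, 3.14, 3.14, 3.14, 3.14].

INTERFACE

Orientations are given as [roll, pitch, yaw] about the fixed x, y, z axes, in that order (R = Rz(yaw) Ry(pitch) Rx(roll)).
In Python, from rig import sense, camera, camera_info, finish_job gives the robot as it stands. The module is installed in compiled form; this text tells all that it offers.
- The arm moves only by the tool jog_arm, never from a script. Its argument "moves" is a list of rows, each a list of 6 numbers: the shift along the tool's x, y, z in cm, then the turn, a rotation vector about the tool's x, y, z in degrees. In form: [[tx, ty, tz, rx, ry, rz], ...]. A call has 1 to 8 rows; each row shifts and turns the commanded pose from where the row before left it, along the tool's axes as they then stand; what a row does not reach is not made up. A row lasts 1/8 s, in which the tool goes at most 62.5 mm and 10.7 degrees, less where a joint would pass 70% of its speed; a pose out of reach is approached as far as the arm can. A call with a gripper value outside its range is refused whole. "grip" is the finger opening in cm, from 0 to 8.54, set as the call begins (left out, the last holds). The fingers move at their own pace and stop on an object; "force" is the grip in N (left out, the last holds). Time passes only in rows, so rows that do not move let the fingers close. It gives the time, the measured TCP pose, the force and the opening at its end, in the units of the state.
- sense(): the state, without advancing time (a new reading comes with each control period).
- camera(name): name is "side" or "top"; returns the picture (400x640x3 uint8, red, green, blue); there is no depth.
- camera_info(name): a dict with "vertical_fov" (degrees; the focal length in pixels is half the picture's height over the tangent of half this angle, whatever the lens; pixels are square), "cx", "cy" (the principal point, pixels), "rvec" (rotation vector, rad) and "tvec" (3), from world to camera coordinates, as OpenCV has them. Camera axes: x right, y down, z forward; pixel columns grow to the right and rows downward; lengths in m; the calibration is good to about 2 mm. A picture is of the moment at which its call begins. camera_info takes no time and is no camera call.
- finish_job(): hands the job in, once; it reports no verdict.
The state is a dict: "t": time; "qpos": joint angles; "joint_velocities": joint speeds; "joint_torque": joint torques, N m; "eef_pos": TCP position; "ee_rot": TCP orientation; "force": force on the tool from outside, world axes, zero at the start; "moment": the same for the moment, N m; "finger_gap": opening from 0.0 (shut) to 1.0 (fully open).
Only numpy, scipy, OpenCV 4.12 (cv2) and the standard library are available. Lean on these libraries where they do the work, as an engineer would, in place of code of your own. Each camera call takes 0.05 s, during which the arm holds its last target.

TASK

Move the blue filter from the storage rack to the slot in front of the lamp on the photometer bench: lower it in, do not drop it, so that it stands upright on the slot floor, and let go. Then take the red-capped amber cell by its two white frosted faces only, never pressing a clear face, and hold it upright and still in the light path midway between filter and detector, the beam passing squarely through the middle of its clear faces; finish while still holding it there, clear of everything else. Leave the other filters, the teal cell, the jar and the stopper where they are.

Things in the scene. Friction and masses are not known exactly. Their poses are not given: they have to be found in the camera images.
- blue_filter_center (a point): The blue filter's centre, half-way up: 51 mm above its underside, 35 mm below the tab's middle. Flat black frame 50 (x) x 8 (y, thickness) x 70 mm tall with blue pane; on top a blue grip tab 26 wide x 8 thick x 32 mm tall. About 60 g. z up. Starts on edge in one of three rack slots, underside 10 mm above the table, 102 mm tall in all. Either way round will do.
- blue_filter: The same blue filter; origin at the centre of its underside.
- bench_slot (a point): Centre of the floor of the empty filter slot on the bench, 20 mm above the table; a seated filter's underside is here. y is along the beam, lamp to detector; the slot runs along x: 56 mm long, 10.5 mm wide (y), 22 mm deep, flaring over the top 6 mm. Filter thickness goes along y. The white lamp housing, 85 mm high above the table, begins 50 mm away at -y.
- bench_beam (a point): Where the cell is to be held: on the beam axis, 68 mm above the table, 75 mm from the slot's centre and from the slate-blue detector housing (85 mm high). A yellow cross on the 12 mm thick base plate marks it from above. y along the beam (to the detector), z up. The beam is a pale-yellow see-through rod 8 mm across without substance.
- bench: The fixed photometer bench: aluminium base plate 90 (x) x 330 (y) x 12 mm carrying lamp housing, filter slot, open gap and detector housing in a row along +y. Origin at the centre of its underside.
- amber_cell_center (a point): The centre of the amber cell's glass, 27 mm above its underside. Upright glass block 25 x 25 x 54 mm plus red cap 21 x 21 x 8 mm, 62 mm tall, about 70 g. Clear amber faces at +x and -x; white frosted faces to grip at +y and -y, 25 mm apart. A white bar on the cap runs from frosted to frosted face. Starts standing on a 3 mm thick grey mat, at any yaw.
- amber_cell: The same amber cell; origin at the centre of its underside, axes as above.
- amber_cell_windows: The two clear faces of the amber cell (20 mm wide, at x = +-12.5 mm), which fingers must not press; moves with the cell, same origin and axes.
- green_filter: The green filter, as the blue one but green; stands in the storage rack, to be left alone. Slots in the rack are 60 mm apart. Origin under its centre.
- yellow_filter: The yellow filter, likewise; to be left alone.
- teal_cell: A second cell of the same size, teal with a black cap, on the same mat about 105 mm from the amber one; to be left alone. Origin under its centre.
- amber_jar: Amber glass jar with white lid, 60 mm across, 80 mm tall, between rack and bench on the far side; to be left alone. Origin under its centre.
- glass_stopper: Small glass stopper, 36 mm across, 45 mm tall, standing to the left; to be left alone. Origin under its centre.
There are look-alikes about, which are no part of the job. Of the things that look like the amber_cell, the smallest one is meant.

How it is judged:
On the way:
1. the blue filter stands upright in the bench's slot, on its floor, released (x of blue_filter_center in the frame of bench_slot between -0.007 and 0.007 m and y of blue_filter_center in the frame of bench_slot between -0.007 and 0.007 m and z of blue_filter_center in the frame of bench_slot between 0.044 and 0.055 m and angle between blue_filter_center's own z axis and vertical below 0.18 rad and angle between the y axis of blue_filter_center and the y axis of bench_slot, either way round below 0.25 rad and contact force between the fingers and blue_filter below 0.1 N and linear speed of blue_filter below 0.03 m/s), for 0.2 s.
At the end, for the whole second after the job is handed in: Blue filter upright in the bench slot, on its floor (7 mm, 10 deg), let go. Amber cell held by the fingers on its frosted faces only, glass centre within 6 mm of the beam sideways, 10 mm in height, 20 mm along it, square and upright within 9 deg, still, touching nothing else (all of step 1 and x of amber_cell_center in the frame of bench_beam between -0.006 and 0.006 m and y of amber_cell_center in the frame of bench_beam between -0.02 and 0.02 m and z of amber_cell_center in the frame of bench_beam between -0.01 and 0.01 m and angle between the x axis of amber_cell_center and the y axis of bench_beam, either way round below 0.16 rad and angle between amber_cell_center's own z axis and vertical below 0.16 rad and contact force between the fingers and amber_cell above 2 N and contact force between the fingers and amber_cell_windows below 0.5 N and contact force between amber_cell and bench below 0.05 N and contact force between amber_cell and blue_filter below 0.05 N and linear speed of amber_cell below 0.03 m/s and angular speed of amber_cell below 0.3 rad/s); the arm keeps its last pose, push and grip.
It fails at once if the green or yellow filter or the teal cell is shifted by more than 25 mm or tipped (distance of any of green_filter, yellow_filter, teal_cell from where it was at the start of the episode above 0.025 m or angle between any of green_filter, yellow_filter, teal_cell's own z axis and vertical above 0.35 rad).
It fails at once if the jar or the stopper is shifted by more than 25 mm or tipped (distance of any of amber_jar, glass_stopper from where it was at the start of the episode above 0.025 m or angle between any of amber_jar, glass_stopper's own z axis and vertical above 0.35 rad).
It fails at once if the fingers press on a clear face of the amber cell (over 1 N) (contact force between the fingers and amber_cell_windows above 1 N).
It fails at once if the blue filter or the amber cell is dropped (faster than 0.5 m/s with no finger on it) ((linear speed of blue_filter above 0.5 m/s and contact force between the fingers and blue_filter below 0.05 N) or (linear speed of amber_cell above 0.5 m/s and contact force between the fingers and amber_cell below 0.05 N)).
It fails at once if the blue filter or the amber cell is tipped by more than 60 degrees (angle between any of blue_filter, amber_cell's own z axis and vertical above 1.05 rad).
It also fails if it takes over 64 s, if anything falls off the work surface, if the arm or the gripper's body presses on something with over 40 N, if the wrist force passes 120 N, or if a joint passes its speed limit or range.

## Working session

There is one attempt and no reset: what is moved stays moved. The work goes in short steps, Python scripts to look and compute and a tool call to move; the robot and the scene stay as the last step left them, time stands still between calls to the robot, and variables do not carry over. Pictures are saved under pics/ and viewed, and the job is handed in when it is done.

Besides the shell and the picture viewer there is one more tool, called as name(argument=value, ...) on one line, values as JSON. jog_arm: Moves the arm, as the interface text tells. Its arguments: {"type":"object","properties":{"moves":{"type":"array"},"grip":{"type":"number"},"force":{"type":"number"}},"required":["moves"]}

```bash
mkdir -p pics
python3 - <<'E'
from rig import *
import cv2
for n in("side","top"):
    cv2.imwrite(f"pics/{n}0.png",camera(n)[:,:,::-1]); print(camera_info(n))
print(sense())
E
```

```text
{'vertical_fov': 47.626452679680796, 'cx': 314.5045547365199, 'cy': 195.55966767208184, 'rvec': array([ 1.00413252, -2.33914737,  1.1886098 ]), 'tvec': array([0.34048024, 0.27733791, 0.86258703])}
{'vertical_fov': 46.77943493544963, 'cx': 321.2675007988829, 'cy': 199.7250530544918, 'rvec': array([ 2.22800589, -2.19199128,  0.09328788]), 'tvec': array([-0.04280846,  0.48206947,  1.03310417])}
{'t': 0.1, 'qpos': array([-1.31056663e+00,  3.13922271e-01,  4.50970789e-02,  1.30362098e+00,
       -1.10547634e-05,  1.43118034e+00]), 'joint_velocities': array([-0.00015504, -0.0015887 ,  0.00315652,  0.00171793, -0.00157861,
        0.00102647]), 'joint_torque': array([ 2.34693834e-03, -4.81726635e+01,  2.99244171e+01,  1.27464309e-02,
       -7.47637591e-05,  1.73295490e-05]), 'eef_pos': array([ 0.22376869, -0.52947793,  0.40390138]), 'ee_rot': array([-3.13995732e+00, -2.18650364e-04,  3.99845508e-01]), 'force': array([-0.52570529,  0.30649215, -0.19929639]), 'moment': array([ 0.02910364,  0.03261654, -0.00812839]), 'finger_gap': 1.001611791441736}
```

View pics/side0.png

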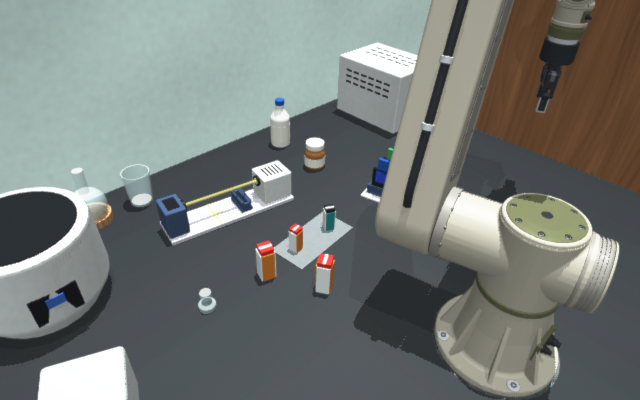

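View pics/top0.png

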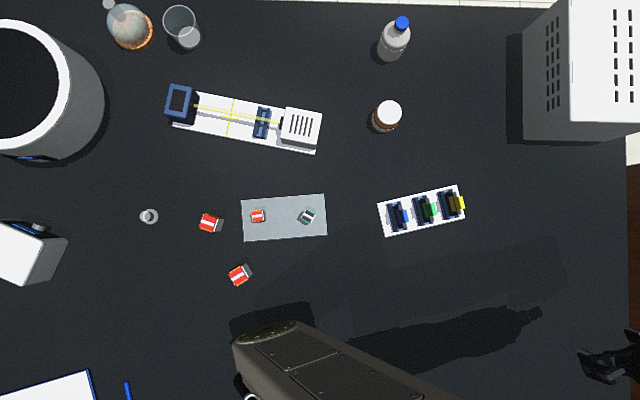

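Side view: bench with the detector at (172,215) and the lamp at (272,182). The three amber cells are at (296,238) on the mat, (265,261) and (325,273). In the top view they are at (258,216) on the mat, (210,223) and (240,274). The one on the mat looks smallest and stands about 105 mm from the teal cell. The blue filter is in the rack at top (398,215). I'll enlarge to confirm.

```bash
cat > h.py <<'E'
import numpy as np,cv2
from rig import *
def cam(n):
    i=camera_info(n);f=200/np.tan(np.radians(i['vertical_fov'])/2)
    K=np.array([[f,0,i['cx']],[0,f,i['cy']],[0,0,1]]);R=cv2.Rodrigues(i['rvec'])[0];return K,R,i['tvec']
def ray(n,p):
    K,R,t=cam(n);d=R.T@np.linalg.solve(K,[p[0],p[1],1]);return -R.T@t,d
def onz(n,p,z):
    c,d=ray(n,p);return c+d*(z-c[2])/d[2]
def proj(n,P):
    K,R,t=cam(n);q=K@(R@np.asarray(P,float)+t);return q[:2]/q[2]
E
python3 - <<'E'
import cv2
t=cv2.imread('pics/top0.png');s=cv2.imread('pics/side0.png')
cv2.imwrite('pics/c1.png',cv2.resize(t[180:300,180:340],None,fx=5,fy=5,interpolation=cv2.INTER_CUBIC))
cv2.imwrite('pics/c2.png',cv2.resize(t[170:250,365:485],None,fx=6,fy=6,interpolation=cv2.INTER_CUBIC))
cv2.imwrite('pics/c3.png',cv2.resize(t[75:165,155:335],None,fx=4,fy=4,interpolation=cv2.INTER_CUBIC))
cv2.imwrite('pics/c4.png',cv2.resize(s[180:310,230:390],None,fx=4,fy=4,interpolation=cv2.INTER_CUBIC))
E
```

```text
(no output)
```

View pics/c1.png

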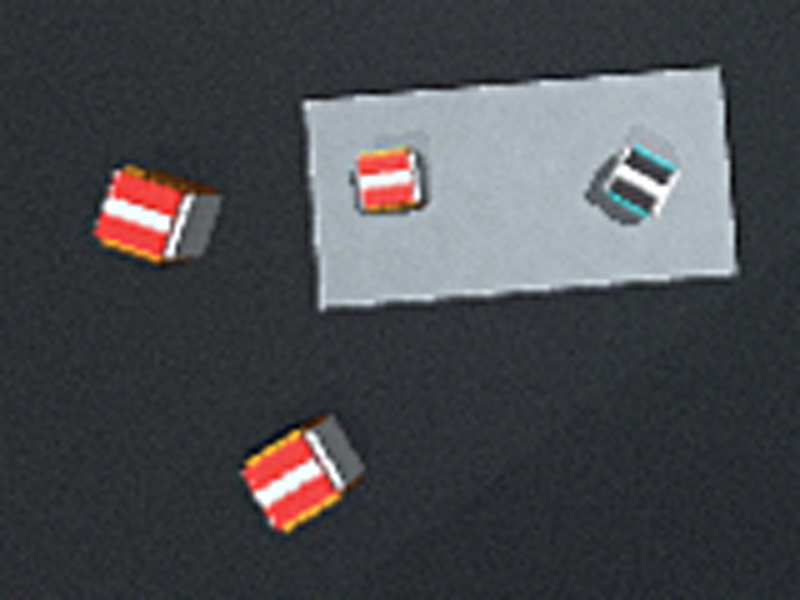

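View pics/c2.png

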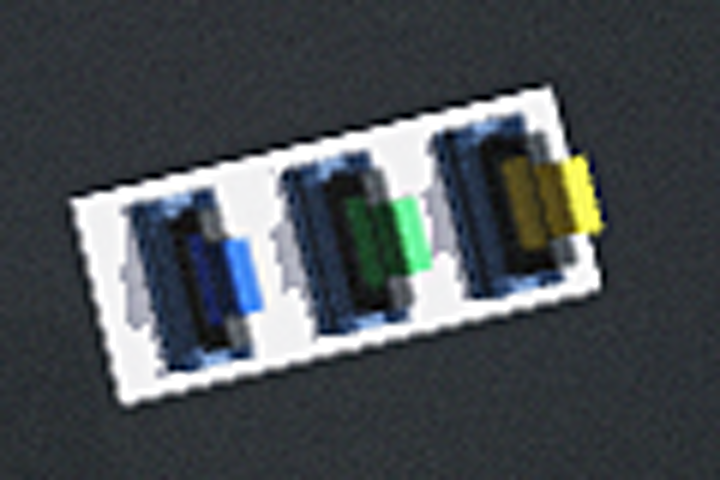

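View pics/c3.png

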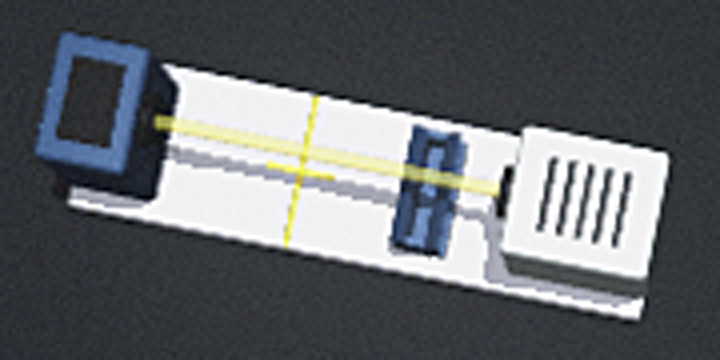

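View pics/c4.png

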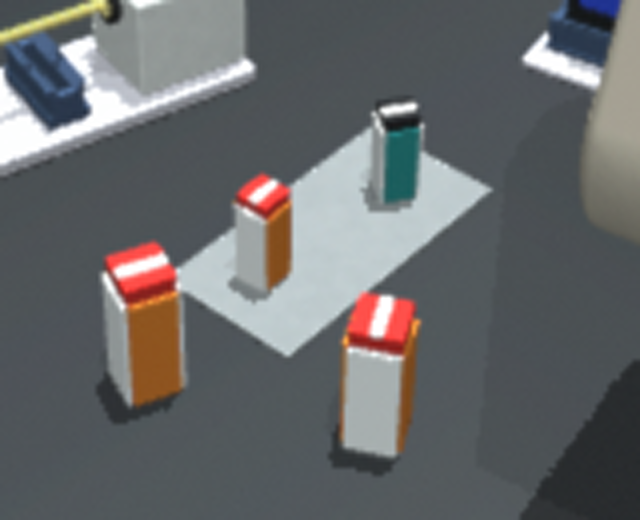

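Confirmed: amber candidates are top (210,223), (240,274) and (258,216). The last is clearly the smallest and stands on the mat, so it is the cell meant. The white bar runs roughly along the image horizontal. The blue tab's top is at about (405,216). Next I measure.

```bash
cat > m.py <<'E'
from h import *
t=cv2.imread('pics/top0.png');hsv=cv2.cvtColor(t,cv2.COLOR_BGR2HSV)
def cr(p,o,s): return (np.array(p)+.5)/s-.5+np.array(o)
o3=(155,75)
# cross via crop points
C=[onz('top',cr(p,o3,4),.012) for p in [(301,172),(317,97),(287,244),(268,166),(334,178),(68,205),(640,318)]]
for c in C: print(c.round(4))
u=C[5]-C[6]; print('plate len',np.linalg.norm(u),'yaw of +y',np.degrees(np.arctan2(u[1],u[0])), 'crossline',np.linalg.norm(C[1]-C[2]),np.degrees(np.arctan2(*(C[1]-C[2])[1::-1])))
S=[onz('top',cr(p,o3,4),.042) for p in [(415,125),(467,130),(445,257),(392,247)]]
print('slot',np.mean(S,0).round(4),[np.linalg.norm(S[i]-S[i-1]).round(4) for i in range(4)])
o2=(365,170)
B=[onz('top',cr(p,o2,6),.112) for p in [(224,238),(247,237),(262,308),(239,313)]]
print('tab',np.mean(B,0).round(4),[np.linalg.norm(B[i]-B[i-1]).round(4) for i in range(4)],np.degrees(np.arctan2(*(B[1]+B[0]-B[2]-B[3])[1::-1])))
R=[onz('top',cr(p,o2,6),.0) for p in [(70,200),(548,85),(603,292),(122,405)]]
print('rack',np.array(R).round(4).tolist(),[np.linalg.norm(R[i]-R[i-1]).round(4) for i in range(4)])
d=R[1]-R[0];print(np.degrees(np.arctan2(d[1],d[0])))
o1=(180,180)
# masks: bright blue tab, red cap
def mask(lo,hi,x0,y0,x1,y1):
    m=cv2.inRange(hsv,lo,hi);k=np.zeros_like(m);k[y0:y1,x0:x1]=m[y0:y1,x0:x1];return k
red=mask((0,150,120),(8,255,255),248,205,272,228)|mask((172,150,120),(180,255,255),248,205,272,228)
print('red px',cv2.countNonZero(red))
ys,xs=np.nonzero(red)
r=cv2.minAreaRect(np.c_[xs,ys].astype(np.float32));print(r)
print('cap',onz('top',r[0],.065).round(4), np.array([onz('top',p,.065) for p in cv2.boxPoints(r)]).round(4).tolist())
b=[onz('top',cr(p,o1,5),.065) for p in [(360,183),(411,177)]];bd=b[1]-b[0];print('bar',np.mean(b,0),np.linalg.norm(bd),np.degrees(np.arctan2(bd[1],bd[0])))
bl=mask((100,150,200),(125,255,255),385,195,415,235);ys,xs=np.nonzero(bl);r=cv2.minAreaRect(np.c_[xs,ys].astype(np.float32));print('blue',r,onz('top',r[0],.112))
E
python3 m.py
```

```text
[0.666  0.1757 0.012 ]
[0.7094 0.1677 0.012 ]
[0.6246 0.1825 0.012 ]
[0.669  0.1944 0.012 ]
[0.663  0.1569 0.012 ]
[0.6442 0.3061 0.012 ]
[ 0.5865 -0.0183  0.012 ]
plate len 0.32943107725619214 yaw of +y 79.9107579168279 crossline 0.08605810341477456 -9.883129636484322
slot [0.6509 0.0996 0.042 ] [np.float64(0.0693), np.float64(0.0288), np.float64(0.072), np.float64(0.0297)]
tab [ 0.4485 -0.2049  0.112 ] [np.float64(0.0262), np.float64(0.008), np.float64(0.0248), np.float64(0.0081)] 12.04981091934526
rack [[0.4782, -0.162, 0.0], [0.5258, -0.347, 0.0], [0.4463, -0.3684, 0.0], [0.4002, -0.1826, 0.0]] [np.float64(0.0808), np.float64(0.1911), np.float64(0.0824), np.float64(0.1914)]
-75.5709079274815
red px 57
((256.5, 215.5), (9.0, 9.0), 90.0)
cap [0.4438 0.1046 0.065 ] [[0.4533, 0.1144, 0.065], [0.4536, 0.0953, 0.065], [0.4344, 0.0949, 0.065], [0.4341, 0.114, 0.065]]
bar [0.44362658 0.10421255 0.065     ] 0.021850014229104913 -82.34266528343935
blue ((405.1177062988281, 215.47061157226562), (11.641709327697754, 2.9104275703430176), 75.96376037597656) [ 0.44800235 -0.20493613  0.112     ]
```

Run:
```python
import cv2
s=cv2.imread('pics/side0.png')
cv2.imwrite('pics/s1.png',cv2.resize(s[150:250,150:310],None,fx=5,fy=5,interpolation=cv2.INTER_CUBIC))
cv2.imwrite('pics/s2.png',cv2.resize(s[130:220,345:445],None,fx=6,fy=6,interpolation=cv2.INTER_CUBIC))
```

```text
(no output)
```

View pics/s1.png

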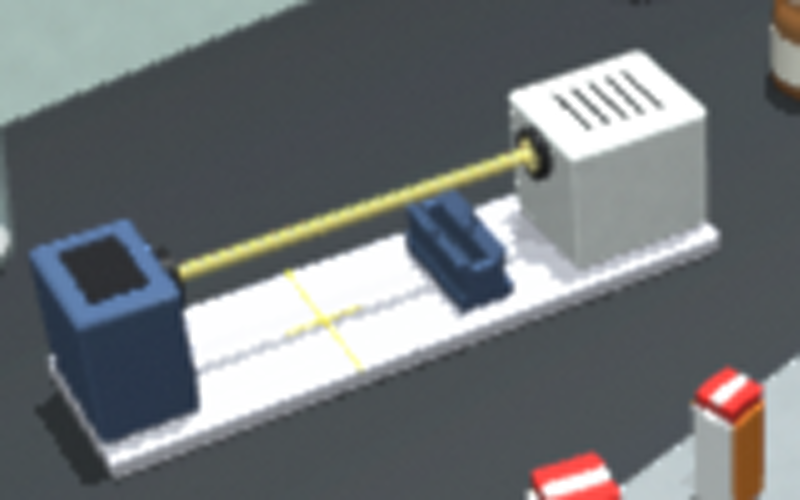

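View pics/s2.png

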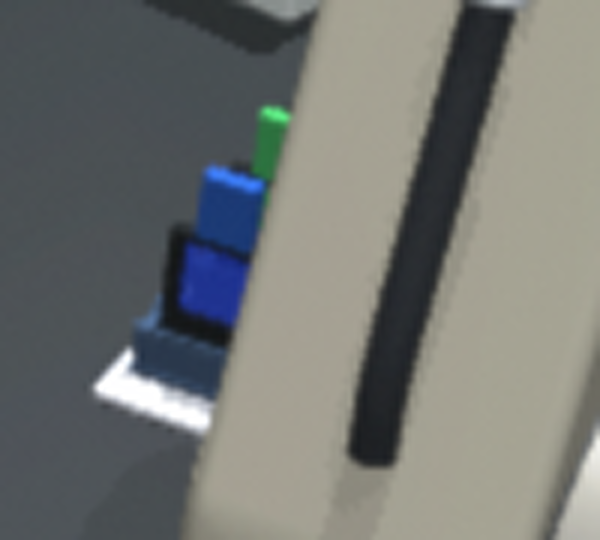

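jog_arm(moves=[[0,0,0,0,0,-10.7],[0,0,0,0,0,-10.7],[0,0,0,0,0,-10.7],[0,0,0,0,0,-10.7],[0,0,0,0,0,-10.7],[0,0,0,0,0,-10.7],[0,0,0,0,0,-10.7],[0,0,0,0,0,-10.7]], grip=4.0, force=30)

```text
t: 1.1
eef_pos: [0.2238, -0.5295, 0.4041]
ee_rot: [3.141, -0.001, 1.9]
force: [0.3, 0.4, -0.0]
finger_gap: 0.469
```

jog_arm(moves=[[0,0,0,0,0,-10.7],[0,0,0,0,0,-10.7],[0,0,0,0,0,-10.7],[0,0,0,0,0,-10.7],[0,0,0,0,0,-10.7],[0,0,0,0,0,-10.7],[0,0,0,0,0,-10.7],[0,0,0,0,0,-10.7]])

```text
t: 2.1
eef_pos: [0.2238, -0.5295, 0.4042]
ee_rot: [3.141, 0.0, -2.889]
force: [-0.4, -0.1, -0.1]
finger_gap: 0.471
```

```bash
cat >> h.py <<'E'
from scipy.spatial.transform import Rotation as Ro
def delta(x,y,z,yawdeg):
    "tool-frame shift(cm) and turn(deg) to reach TCP target pointing down"
    s=sense();R=Ro.from_euler('xyz',s['ee_rot']);T=Ro.from_euler('xyz',[np.pi,0,np.radians(yawdeg)])
    print('t',round(s['t'],2),'pos',s['eef_pos'].round(4),'yaw',np.degrees(s['ee_rot']).round(2),'j',s['qpos'].round(2),'gap',round(s['finger_gap']*8.54,2),'F',s['force'].round(2))
    print('shift cm',(R.inv().apply(np.array([x,y,z])-s['eef_pos'])*100).round(2),'turn',np.degrees((R.inv()*T).as_rotvec()).round(2))
E
python3 -c "
from h import *
delta(.448,-.2055,.30,194.2)"
```

```text
t 2.1 pos [ 0.2238 -0.5295  0.4042] yaw [ 179.94    0.   -165.54] j [-1.31  0.31  0.05  1.3   0.   -1.56] gap 4.02 F [-0.38 -0.11 -0.12]
shift cm [-29.8   25.77  10.45] turn [0.06 0.   0.26]
```

jog_arm(moves=[[-3.7,3.2,0.5,0,0,0],[-3.7,3.2,0.5,0,0,0],[-3.7,3.2,0.5,0,0,0],[-3.7,3.2,0.5,0,0,0],[-3.7,3.2,0.5,0,0,0],[-3.7,3.2,0.5,0,0,0],[-3.7,3.2,0.5,0,0,0.2],[-3.9,3.4,0.5,0,0,0]])

```text
t: 3.1
eef_pos: [0.4507, -0.2055, 0.3643]
ee_rot: [3.141, -0.0, -2.899]
force: [0.5, -0.4, -0.4]
finger_gap: 0.471
```

jog_arm(moves=[[0,0,2,0,0,0],[0,0,2,0,0,0],[0,0,0,0,0,0]])

```text
t: 3.48
eef_pos: [0.4495, -0.2062, 0.3231]
ee_rot: [3.139, -0.003, -2.898]
force: [0.7, 0.9, 0.0]
finger_gap: 0.47
```

```bash
python3 -c "
from h import *
delta(.448,-.2055,.251,194.2)
t=camera('top')[:,:,::-1];s=camera('side')[:,:,::-1]
cv2.imwrite('pics/d1.png',np.vstack([cv2.resize(t[150:270,340:500],None,fx=4.5,fy=4.5),])[:600])
cv2.imwrite('pics/d2.png',s)
p=proj('top',(*sense()['eef_pos'][:2],.112));print('axis at z.112 px',p)"
```

```text
t 3.48 pos [ 0.4495 -0.2062  0.3231] yaw [ 1.7983e+02 -1.5000e-01 -1.6606e+02] j [-0.59  0.2  -0.31  1.07 -0.   -0.84] gap 4.01 F [0.73 0.86 0.01]
shift cm [0.11 0.08 7.21] turn [ 0.17 -0.15 -0.26]
axis at z.112 px [406.12620607 214.4960097 ]
```

View pics/d1.png

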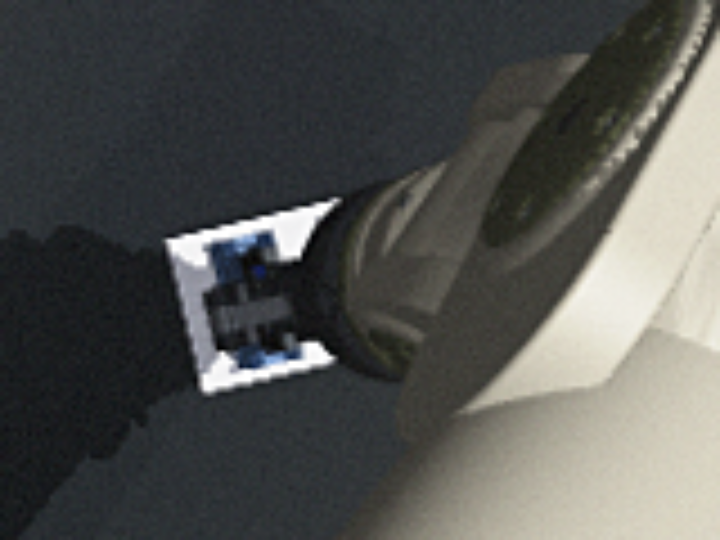

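View pics/d2.png

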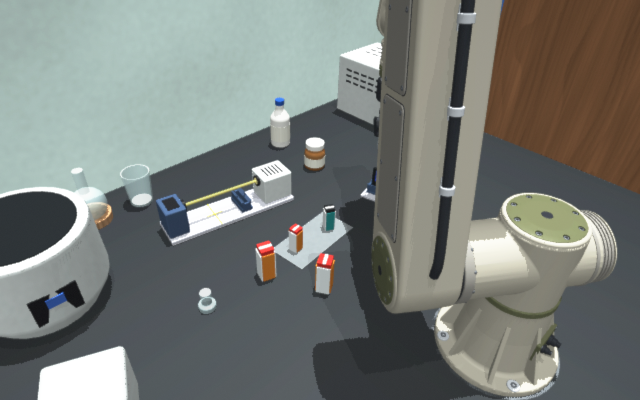

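The arm hides the rack from both cameras: the top view shows only the finger at (395,220), and the side view shows none of the grasp. I'll descend on the measured position.

jog_arm(moves=[[0.1,0.1,1.5,0.1,-0.1,-0.2],[0,0,1.5,0,0,0],[0,0,1.5,0,0,0],[0,0,1.5,0,0,0],[0,0,1.0,0,0,0],[0,0,0,0,0,0],[0,0,0,0,0,0]])

```text
t: 4.45
eef_pos: [0.4492, -0.2064, 0.255]
ee_rot: [-3.139, 0.002, -2.895]
force: [-0.3, 0.8, -1.0]
finger_gap: 0.47
```

jog_arm(moves=[[0,0,0,0,0,0],[0,0,0,0,0,0],[0,0,0,0,0,0],[0,0,0,0,0,0],[0,0,0,0,0,0],[0,0,0,0,0,0]], grip=0, force=30)

```text
t: 5.2
eef_pos: [0.449, -0.2058, 0.2552]
ee_rot: [-3.141, 0.003, -2.895]
force: [-0.1, 3.0, 6.5]
finger_gap: 0.089
```

```bash
python3 -c "
from h import *
delta(.448,-.2055,.251,194.2);print(sense()['force'],sense()['moment'])"
```

```text
t 5.2 pos [ 0.449  -0.2058  0.2552] yaw [-1.7994e+02  1.5000e-01 -1.6587e+02] j [-0.59  0.26 -0.42  0.89  0.   -0.84] gap 0.76 F [-0.12  2.98  6.51]
shift cm [0.09 0.06 0.42] turn [-0.06  0.15 -0.07]
[-0.12466341  2.97571192  6.51209662] [ 1.00459366  0.244222   -0.02539734]
```

The fingers stopped at about 8 mm, so the tab is gripped. Lifting.

jog_arm(moves=[[0,0,-0.5,0,0,0],[0,0,-1,0,0,0],[0,0,-2,0,0,0],[0,0,-3,0,0,0],[0,0,-3,0,0,0],[0,0,-3,0,0,0],[0,0,-1.5,0,0,0],[0,0,0,0,0,0]])

```text
t: 6.2
eef_pos: [0.449, -0.2065, 0.3958]
ee_rot: [-3.137, 0.003, -2.896]
force: [0.3, -0.8, -0.5]
finger_gap: 0.089
```

```bash
python3 -c "
from h import *
delta(.652,.101,.385,170)
print(sense()['force'],sense()['moment'])"
```

```text
t 6.2 pos [ 0.449  -0.2065  0.3958] yaw [-179.76    0.19 -165.9 ] j [-0.59  0.16 -0.18  1.23 -0.   -0.84] gap 0.76 F [ 0.28 -0.82 -0.48]
shift cm [-27.17  24.88   1.06] turn [-0.19  0.24 24.1 ]
[ 0.27925595 -0.81898049 -0.48363066] [ 0.005007   -0.01466838  0.02142017]
```

jog_arm(moves=[[0,0,0,0,0,6],[0,0,0,0,0,6],[0,0,0,0,0,6],[0,0,0,0,0,6],[0,0,0,0,0,0]])

```text
t: 6.82
eef_pos: [0.4484, -0.206, 0.3933]
ee_rot: [-3.141, 0.0, 2.97]
force: [0.3, -0.2, -0.2]
finger_gap: 0.088
```

jog_arm(moves=[[-1.0,2.5,0,0,0,0],[-2,4.5,0,0,0,0],[-2,4.7,0,0,0,0],[-2,4.7,0,0,0,0],[-2,4.7,0,0,0,0],[-2,4.7,0,0,0,0],[-2,4.5,0,0,0,0],[-1.6,3.5,0,0,0,0]])

```text
t: 7.82
eef_pos: [0.6514, 0.1037, 0.3934]
ee_rot: [-3.14, 0.001, 2.972]
force: [-0.1, -0.7, -0.8]
finger_gap: 0.088
```

jog_arm(moves=[[0,0,0,0,0,0],[0,0,0,0,0,0]])

```text
t: 8.07
eef_pos: [0.6503, 0.1017, 0.3936]
ee_rot: [-3.14, 0.0, 2.97]
force: [0.1, -0.0, -0.9]
finger_gap: 0.088
```

```bash
python3 -c "
from h import *
delta(.652,.101,.310,170)
t=camera('top')[:,:,::-1];s=camera('side')[:,:,::-1]
cv2.imwrite('pics/e1.png',cv2.resize(t[65:185,140:340],None,fx=4,fy=4,interpolation=cv2.INTER_CUBIC))
cv2.imwrite('pics/e2.png',cv2.resize(s[100:250,140:340],None,fx=4,fy=4,interpolation=cv2.INTER_CUBIC))
"
```

```text
t 8.07 pos [0.6503 0.1017 0.3936] yaw [-1.7990e+02  3.0000e-02  1.7019e+02] j [ 0.03  0.48  0.27  1.36 -0.    0.2 ] gap 0.76 F [ 0.07 -0.   -0.91]
shift cm [-0.17 -0.02  8.36] turn [-0.1   0.03  0.19]
```

View pics/e1.png

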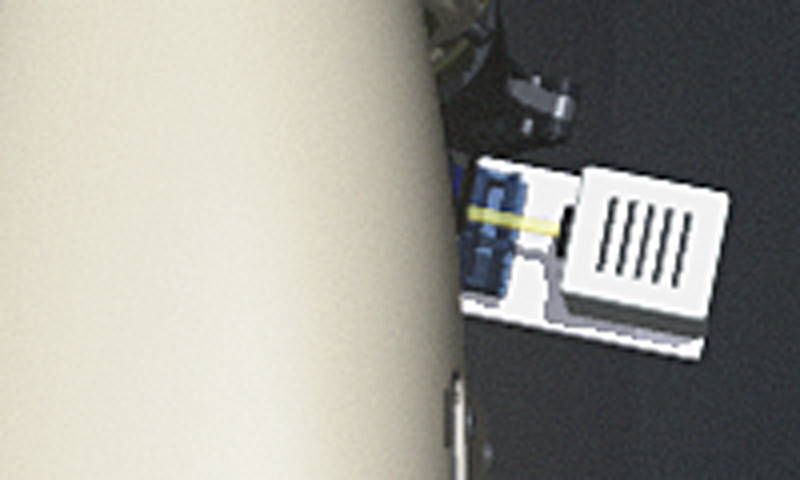

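View pics/e2.png

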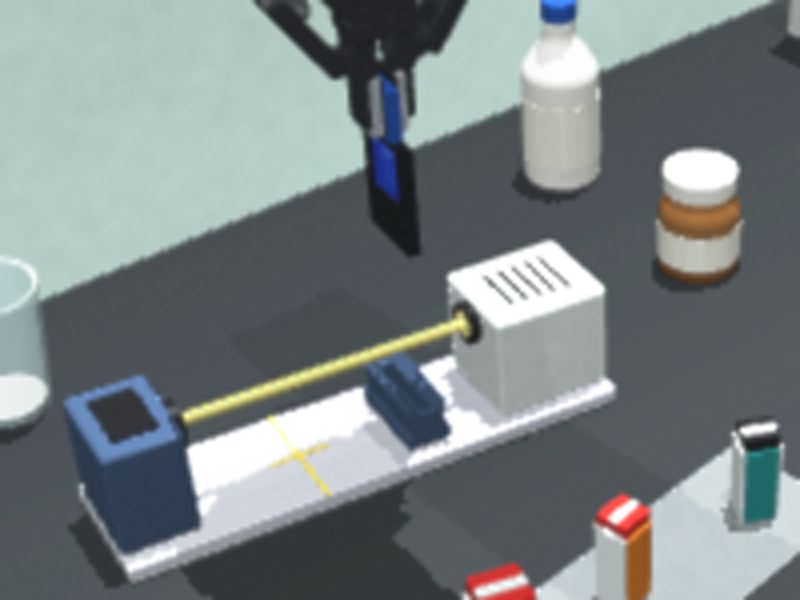

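The filter hangs straight above the slot: side view, filter bottom edge at (240,160), slot at (242,198). I need a finer measure of the slot groove, enlarged from the opening pictures.

```bash
python3 -c "
import cv2
t=cv2.imread('pics/top0.png');s=cv2.imread('pics/side0.png')
cv2.imwrite('pics/f1.png',cv2.resize(t[100:145,240:290],None,fx=12,fy=12,interpolation=cv2.INTER_LINEAR))
cv2.imwrite('pics/f2.png',cv2.resize(s[180:220,220:265],None,fx=14,fy=14,interpolation=cv2.INTER_LINEAR))
"
```

```text
(no output)
```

View pics/f1.png

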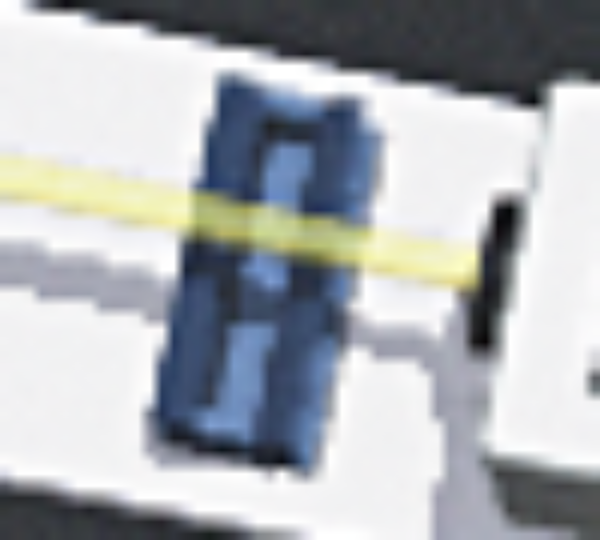

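View pics/f2.png

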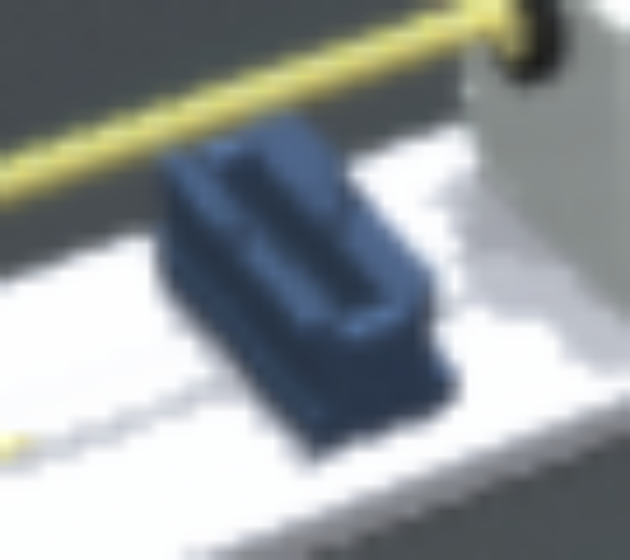

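```bash
python3 -c "
from h import *
cr=lambda p,o,s:(np.array(p)+.5)/s-.5+np.array(o)
o=(240,100)
F=[onz('top',cr(p,o,12),.02) for p in [(288,145),(232,430)]]
print('floor',np.mean(F,0).round(4),np.linalg.norm(F[0]-F[1]),np.degrees(np.arctan2(*(F[0]-F[1])[1::-1])))
S=[onz('top',cr(p,o,12),.042) for p in [(220,75),(378,102),(318,468),(155,438)]]
print('rim',np.mean(S,0).round(4),[np.linalg.norm(S[i]-S[i-1]).round(4) for i in range(4)])
o=(220,180)
S=[onz('side',cr(p,o,14),.042) for p in [(165,158),(295,108),(437,275),(322,338)]]
print('rim side',np.mean(S,0).round(4),[np.linalg.norm(S[i]-S[i-1]).round(4) for i in range(4)],np.array(S).round(4).tolist())
# housing faces: lamp front and detector front via beam/top rectangles
o=(150,150)
for n,p in [('cross',(323,320))]:
  print(n,onz('side',cr(p,o,5),.012).round(4))
# project expected slot points
a=np.radians(80);by=np.array([np.cos(a),np.sin(a),0]);bx=np.array([by[1],-by[0],0])
for c in [(.653,.1018),(.651,.0996)]:
  c=np.array([*c,.042]);print([((proj('side',c+sx*bx*.028+sy*by*.00525)-np.array((220,180))+.5)*14-.5).round(0).tolist() for sx,sy in((-1,-1),(-1,1),(1,-1),(1,1))])
  print([((proj('top',c+sx*bx*.028+sy*by*.00525)-np.array((240,100))+.5)*12-.5).round(0).tolist() for sx,sy in((-1,-1),(-1,1),(1,-1),(1,1))])
"
```

```text
floor [0.6524 0.1036 0.02  ] 0.05519153862044524 -9.695119636185707
rim [0.6508 0.1    0.042 ] [np.float64(0.0686), np.float64(0.0295), np.float64(0.069), np.float64(0.0304)]
rim side [0.6497 0.1033 0.042 ] [np.float64(0.0635), np.float64(0.0271), np.float64(0.0595), np.float64(0.0262)] [[0.6815, 0.1109, 0.042], [0.6782, 0.084, 0.042], [0.62, 0.0961, 0.042], [0.619, 0.1223, 0.042]]
cross [0.6667 0.1768 0.012 ]
[[397.0, 276.0], [344.0, 295.0], [256.0, 121.0], [204.0, 139.0]]
[[257.0, 412.0], [200.0, 401.0], [316.0, 117.0], [260.0, 106.0]]
[[414.0, 276.0], [361.0, 295.0], [272.0, 121.0], [220.0, 139.0]]
[[268.0, 423.0], [212.0, 412.0], [328.0, 128.0], [272.0, 117.0]]
```

jog_arm(moves=[[-0.2,0,1.5,0,0,0.2],[0,0,2.5,0,0,0],[0,0,2.5,0,0,0],[0,0,2.4,0,0,0],[0,0,0.5,0,0,0],[0,0,0,0,0,0],[0,0,0,0,0,0]])

```text
t: 9.05
eef_pos: [0.6532, 0.1011, 0.3019]
ee_rot: [-3.141, 0.004, 2.965]
force: [0.2, 0.2, -0.2]
finger_gap: 0.086
```

```bash
python3 -c "
from h import *
delta(.652,.102,.266,170)
s=camera('side')[:,:,::-1];t=camera('top')[:,:,::-1]
cv2.imwrite('pics/g2.png',cv2.resize(s[130:220,195:285],None,fx=6.6,fy=6.6,interpolation=cv2.INTER_LINEAR))
cv2.imwrite('pics/g1.png',cv2.resize(t[65:185,190:340],None,fx=5,fy=5,interpolation=cv2.INTER_LINEAR))
st=sense();p=st['eef_pos'];R=Ro.from_euler('xyz',st['ee_rot'])
for w in(-.025,.025):
  for th in (-.004,.004):
    P=p+R.apply([w,th,.2452]);print(w,th,P.round(4),((proj('side',P)-(195,130)+.5)*6.6-.5).round(0))
"
```

```text
t 9.05 pos [0.6532 0.1011 0.3019] yaw [-179.97    0.25  169.89] j [ 0.03  0.52  0.11  1.15 -0.    0.21] gap 0.73 F [ 0.22  0.24 -0.17]
shift cm [0.15 0.07 3.59] turn [-0.03  0.25 -0.11]
-0.025 -0.004 [0.6781 0.0926 0.0569] [283. 358.]
-0.025 0.004 [0.6795 0.1005 0.0569] [264. 365.]
0.025 -0.004 [0.6289 0.1014 0.0566] [343. 424.]
0.025 0.004 [0.6303 0.1093 0.0566] [324. 430.]
```

View pics/g2.png

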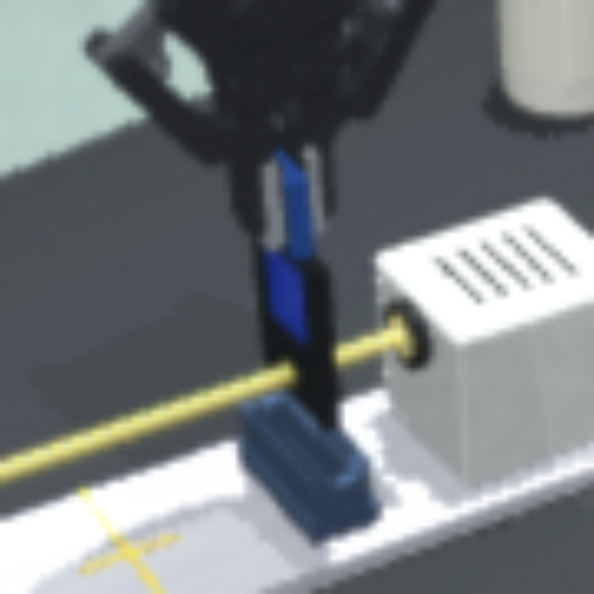

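View pics/g1.png

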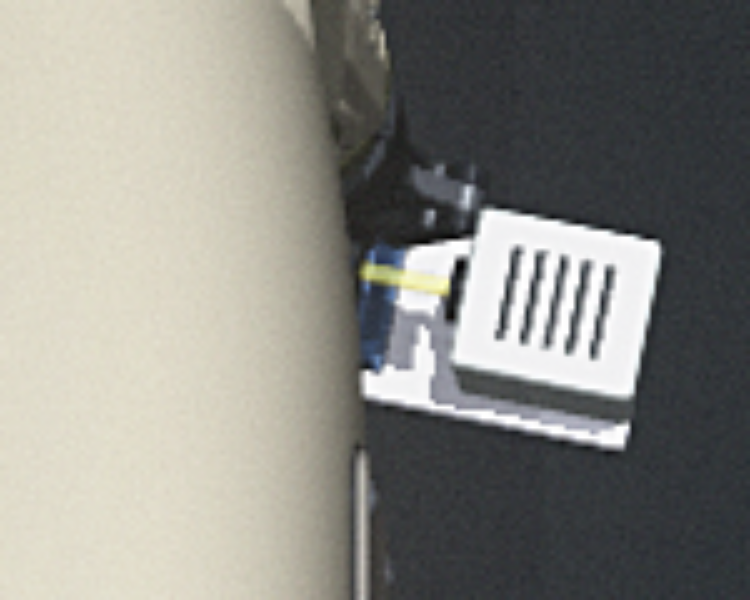

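Side view: the filter's lower near corner is at about (246,195), within a pixel of the prediction, and just above the groove. Lowering gently with force checks.

jog_arm(moves=[[0.1,0,0.5,0,0,0],[0,0,0.5,0,0,0],[0,0,0.4,0,0,0],[0,0,0.3,0,0,0],[0,0,0.3,0,0,0],[0,0,0,0,0,0]])

```text
t: 9.9
eef_pos: [0.6517, 0.1015, 0.2803]
ee_rot: [-3.14, 0.002, 2.965]
force: [-0.3, 0.6, 0.0]
finger_gap: 0.09
```

```bash
python3 -c "
from h import *
delta(.652,.102,.266,170);print(sense()['moment'])
s=camera('side')[:,:,::-1]
cv2.imwrite('pics/h2.png',cv2.resize(s[130:220,195:285],None,fx=6.6,fy=6.6,interpolation=cv2.INTER_LINEAR))
"
```

```text
t 9.9 pos [0.6517 0.1015 0.2803] yaw [-1.7994e+02  1.0000e-01  1.6990e+02] j [ 0.03  0.53  0.07  1.11 -0.    0.21] gap 0.77 F [-0.32  0.64  0.03]
shift cm [-0.01  0.06  1.43] turn [-0.06  0.1  -0.1 ]
[0.00071193 0.01396767 0.04244804]
```

View pics/h2.png

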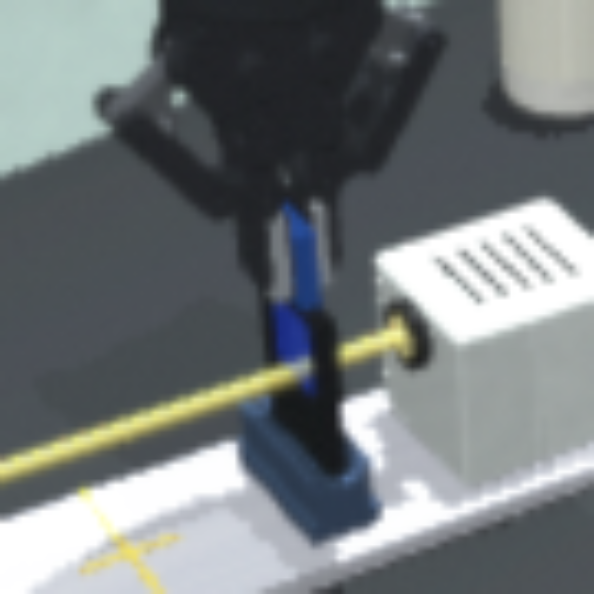

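The filter is inside the groove mouth (bottom at about z = 0.035) with no contact force. I'll carry on down.

jog_arm(moves=[[0,0,0.3,0,0,0],[0,0,0.3,0,0,0],[0,0,0.3,0,0,0],[0,0,0.2,0,0,0],[0,0,0,0,0,0]])

```text
t: 10.58
eef_pos: [0.6518, 0.1014, 0.2695]
ee_rot: [-3.141, 0.002, 2.965]
force: [0.4, -0.2, -0.9]
finger_gap: 0.084
```

jog_arm(moves=[[0,0,0.1,0,0,0],[0,0,0.1,0,0,0],[0,0,0,0,0,0]])

```text
t: 10.95
eef_pos: [0.6518, 0.1014, 0.2676]
ee_rot: [-3.141, 0.002, 2.965]
force: [0.4, -0.5, -1.2]
finger_gap: 0.092
```

jog_arm(moves=[[0,0,0.1,0,0,0],[0,0,0.1,0,0,0],[0,0,0,0,0,0]])

```text
t: 11.32
eef_pos: [0.6518, 0.1014, 0.2656]
ee_rot: [-3.141, 0.002, 2.965]
force: [0.5, 0.1, -0.4]
finger_gap: 0.085
```

jog_arm(moves=[[0,0,0.1,0,0,0],[0,0,0,0,0,0]])

```text
t: 11.58
eef_pos: [0.6519, 0.1015, 0.2653]
ee_rot: [-3.141, 0.003, 2.965]
force: [-1.9, 0.6, 3.9]
finger_gap: 0.088
```

Floor contact (+3.9 N) came at TCP z = 0.2653, against 0.2652 predicted. Releasing with a small opening.

jog_arm(moves=[[0,0,0,0,0,0],[0,0,0,0,0,0],[0,0,0,0,0,0],[0,0,0,0,0,0]], grip=3.0)

```text
t: 12.08
eef_pos: [0.6519, 0.1014, 0.2646]
ee_rot: [-3.141, 0.002, 2.965]
force: [0.0, -0.0, -0.4]
finger_gap: 0.349
```

jog_arm(moves=[[0,0,-1,0,0,0],[0,0,-2,0,0,0],[0,0,-2,0,0,0],[0,0,-2.5,0,0,0],[0,0,-2.5,0,0,0],[0,0,-1,0,0,0]])

```text
t: 12.82
eef_pos: [0.652, 0.1016, 0.3773]
ee_rot: [-3.141, 0.006, 2.965]
force: [-0.6, -0.2, -0.8]
finger_gap: 0.351
```

```bash
python3 -c "
from h import *
delta(.4436,.1044,.33,187.7)
s=camera('side')[:,:,::-1]
cv2.imwrite('pics/i2.png',cv2.resize(s[130:230,180:300],None,fx=6,fy=6,interpolation=cv2.INTER_LINEAR))
"
```

```text
t 12.82 pos [0.652  0.1016 0.3773] yaw [-179.99    0.33  169.91] j [ 0.03  0.49  0.24  1.32 -0.    0.21] gap 3.0 F [-0.58 -0.21 -0.83]
shift cm [20.59 -3.38  4.61] turn [ -0.06   0.33 -17.79]
```

View pics/i2.png

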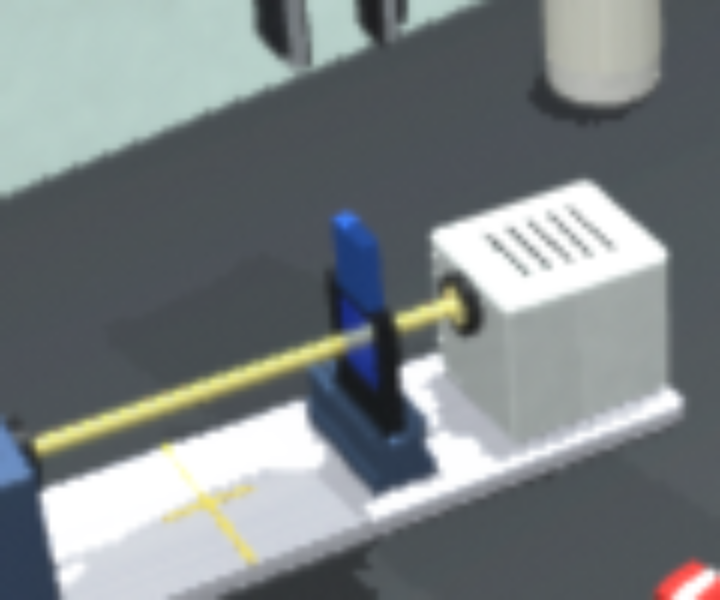

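The filter stands upright and released in the slot: side view, tab top at (237,166), frame sitting in the block at (242,198). Next I refine the amber cell using both views.

```bash
python3 -c "
import cv2
t=cv2.imread('pics/top0.png');s=cv2.imread('pics/side0.png')
import numpy as np
a=cv2.resize(t[200:232,242:274],(576,576),interpolation=cv2.INTER_LINEAR)
cv2.imwrite('pics/j1.png',a)
cv2.imwrite('pics/j2.png',cv2.resize(s[217:257,280:312],None,fx=14,fy=14,interpolation=cv2.INTER_LINEAR))
"
```

```text
(no output)
```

View pics/j1.png

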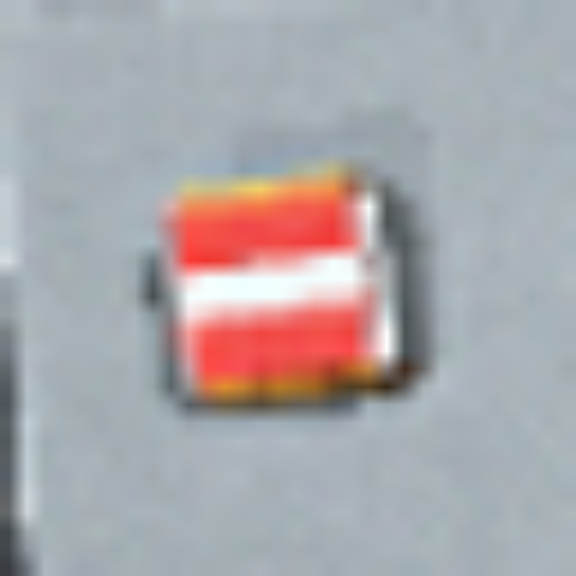

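View pics/j2.png

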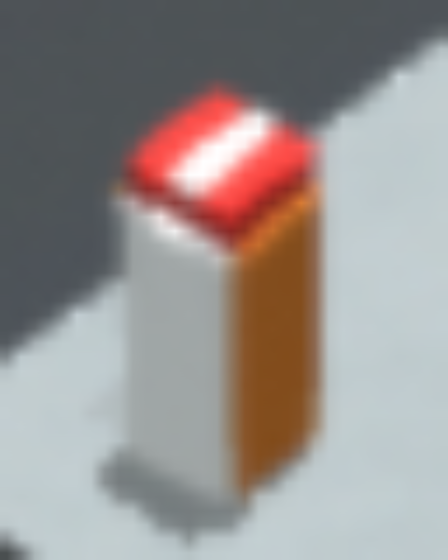

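```bash
python3 -c "
from h import *
cr=lambda p,o,s:(np.array(p)+.5)/s-.5+np.array(o)
for n,o,s,ps in [('top',(242,200),18,[(168,205),(350,185),(372,370),(190,385)]),('side',(280,217),14,[(130,160),(220,88),(318,148),(235,213)])]:
  S=[onz(n,cr(p,o,s),.065) for p in ps]
  print(n,np.mean(S,0).round(4),[np.linalg.norm(S[i]-S[i-1]).round(4) for i in range(4)])
  for i,j in((1,0),(2,3),(1,2),(0,3)): print(np.degrees(np.arctan2(*(S[i]-S[j])[1::-1])).round(1),end=' ')
delta(.4440,.1046,.33,187.0)
"
```

```text
top [0.444  0.1046 0.065 ] [np.float64(0.0215), np.float64(0.0217), np.float64(0.0221), np.float64(0.0216)]
-82.8 -84.4 8.0 8.3 side [0.4442 0.1041 0.065 ] [np.float64(0.0212), np.float64(0.0228), np.float64(0.0217), np.float64(0.0205)]
-81.3 -82.7 4.0 10.1 t 12.88 pos [0.652  0.1016 0.3777] yaw [-180.      0.36  169.91] j [ 0.03  0.49  0.24  1.32 -0.    0.21] gap 3.01 F [0.13 0.52 0.96]
shift cm [20.56 -3.35  4.64] turn [ -0.06   0.36 -17.09]
```

jog_arm(moves=[[0,0,0,0,0.4,-9],[0,0,0,0,0,-8.6],[4.0,0.6,0,0,0,0],[5.5,0.8,0,0,0,0],[5.5,0.8,1,0,0,0],[4.0,0.6,1.5,0,0,0],[1.6,0.2,1,0,0,0],[0,0,0,0,0,0]], grip=5.0)

```text
t: 13.88
eef_pos: [0.4417, 0.1044, 0.3398]
ee_rot: [3.141, -0.007, -3.01]
force: [0.3, 0.6, -0.3]
finger_gap: 0.584
```

jog_arm(moves=[[0,0,0,0,0,0]])

```text
t: 14.0
eef_pos: [0.4442, 0.1044, 0.341]
ee_rot: [-3.141, -0.004, -3.011]
force: [-0.5, -0.2, 0.2]
finger_gap: 0.589
```

```bash
python3 -c "
from h import *
delta(.4440,.1044,.19,187.5)
s=camera('side')[:,:,::-1]
cv2.imwrite('pics/k2.png',cv2.resize(s[130:290,220:400],None,fx=3.7,fy=3.7,interpolation=cv2.INTER_LINEAR))
"
```

```text
t 14.0 pos [0.4442 0.1044 0.341 ] yaw [-179.99   -0.21 -172.5 ] j [ 0.05  0.12 -0.36  1.09 -0.   -0.08] gap 5.03 F [-0.49 -0.17  0.19]
shift cm [-3.00e-02  1.00e-02  1.51e+01] turn [-0.01 -0.21 -0.  ]
```

View pics/k2.png

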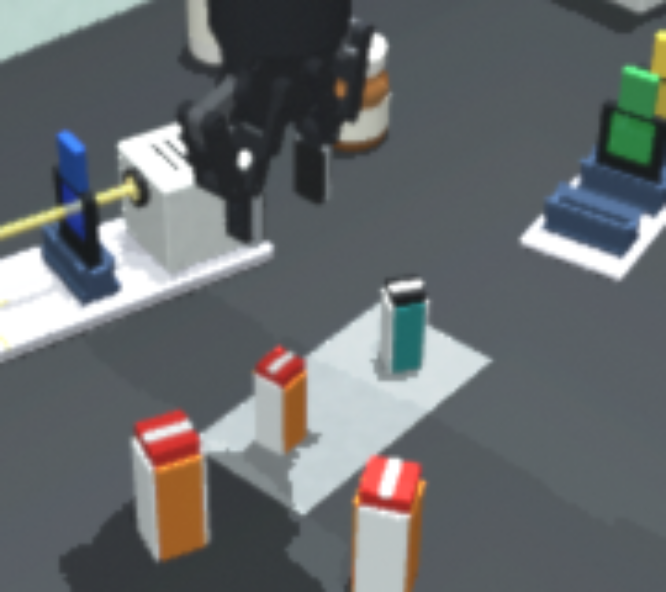

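The gripper is centred over the amber cell (side view, cell at (296,238)), with fingers clear of the teal cell and the look-alikes. Descending.

jog_arm(moves=[[0,0,2.5,0,0,0],[0,0,2.5,0,0,0],[0,0,2.5,0,0,0],[0,0,2.5,0,0,0],[0,0,2,0,0,0],[0,0,2,0,0,0],[0,0,1.0,0,0,0],[0,0,0,0,0,0]])

```text
t: 15.05
eef_pos: [0.4429, 0.1042, 0.1903]
ee_rot: [3.142, -0.006, -3.011]
force: [-0.3, -0.0, 0.8]
finger_gap: 0.591
```

```bash
python3 -c "
from h import *
delta(.4440,.1044,.19,187.5)
s=camera('side')[:,:,::-1]
cv2.imwrite('pics/l2.png',cv2.resize(s[170:270,250:350],None,fx=6,fy=6,interpolation=cv2.INTER_LINEAR))
"
```

```text
t 15.05 pos [0.4429 0.1042 0.1903] yaw [ 180.     -0.34 -172.5 ] j [ 0.05  0.27 -0.59  0.71 -0.   -0.08] gap 5.05 F [-0.32 -0.01  0.76]
shift cm [-0.11  0.    0.02] turn [ 0.   -0.34 -0.  ]
```

View pics/l2.png

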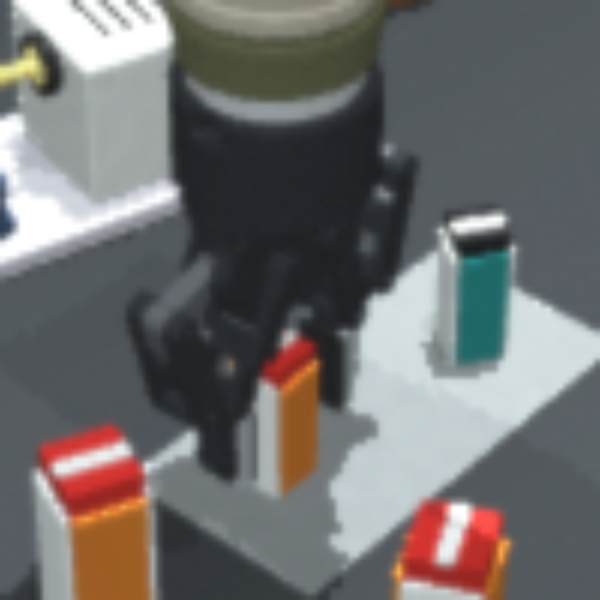

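The fingers stand either side of the cell's frosted faces, with its clear amber face toward the robot at (299,242). Closing.

jog_arm(moves=[[-0.1,0,0,0,-0.3,0],[0,0,0,0,0,0],[0,0,0,0,0,0],[0,0,0,0,0,0],[0,0,0,0,0,0],[0,0,0,0,0,0]], grip=1.5, force=25)

```text
t: 15.85
eef_pos: [0.4443, 0.1045, 0.1915]
ee_rot: [-3.141, 0.003, -3.011]
force: [0.4, -0.4, 6.6]
finger_gap: 0.291
```

jog_arm(moves=[[0,0,-0.5,0,0,0],[0,0,-1,0,0,0],[0,0,-2,0,0,0],[0,0,-3,0,0,0],[0,0,-3,0,0,0],[0,0,-2.5,0,0,0],[0,0,-1,0,0,0],[0,0,0,0,0,0]])

```text
t: 16.85
eef_pos: [0.4436, 0.1044, 0.3211]
ee_rot: [-3.142, 0.001, -3.011]
force: [-0.2, -0.3, -0.4]
finger_gap: 0.292
```

```bash
python3 -c "
from h import *
delta(.666,.176,.34,260)
s=camera('side')[:,:,::-1]
cv2.imwrite('pics/n2.png',cv2.resize(s[120:270,230:350],None,fx=4,fy=4,interpolation=cv2.INTER_LINEAR))
"
```

```text
t 16.85 pos [0.4436 0.1044 0.3211] yaw [-1.7999e+02  7.0000e-02 -1.7249e+02] j [ 0.05  0.13 -0.4   1.04  0.   -0.08] gap 2.49 F [-0.19 -0.28 -0.44]
shift cm [-22.99   4.19  -1.86] turn [-5.000e-02  6.000e-02 -7.249e+01]
```

View pics/n2.png

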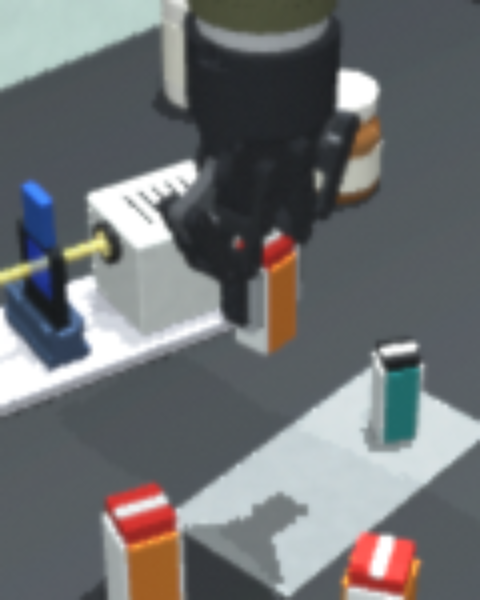

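The cell is lifted and held at a 25 mm gap, upright (side view around (298,195)), with its amber face free. Now turn and carry it.

jog_arm(moves=[[0,0,-0.3,0,0,-9],[0,0,-0.3,0,0,-9],[0,0,-0.3,0,0,-9],[0,0,-0.3,0,0,-9],[0,0,-0.3,0,0,-9],[0,0,-0.3,0,0,-9],[0,0,-0.3,0,0,-9],[0,0,-0.3,0,0,-9.5]])

```text
t: 17.9
eef_pos: [0.443, 0.1044, 0.3432]
ee_rot: [3.139, -0.001, -1.74]
force: [-0.3, 0.7, -0.5]
finger_gap: 0.29
```

jog_arm(moves=[[-0.7,-1.3,0,0,0,0],[-1.6,-3.0,0,0,0,0],[-1.9,-3.6,0,0,0,0],[-1.9,-3.6,0,0,0,0],[-1.9,-3.6,0,0,0,0],[-1.6,-3.0,0,0,0,0],[-1.3,-2.6,0,0,0,0],[0,0,0,0,0,0]])

```text
t: 18.9
eef_pos: [0.6683, 0.1765, 0.342]
ee_rot: [3.14, -0.0, -1.748]
force: [-0.2, 0.3, -0.8]
finger_gap: 0.296
```

```bash
python3 -c "
from h import *
delta(.666,.176,.229,260)
s=camera('side')[:,:,::-1]
cv2.imwrite('pics/o2.png',cv2.resize(s[80:260,140:320],None,fx=3.3,fy=3.3,interpolation=cv2.INTER_LINEAR))
"
```

```text
t 18.9 pos [0.6683 0.1765 0.342 ] yaw [ 1.7994e+02 -2.0000e-02 -1.0014e+02] j [ 0.14  0.57  0.28  1.29  0.   -1.25] gap 2.52 F [-0.21  0.33 -0.75]
shift cm [ 0.08  0.2  11.3 ] turn [ 0.06 -0.02 -0.14]
```

View pics/o2.png

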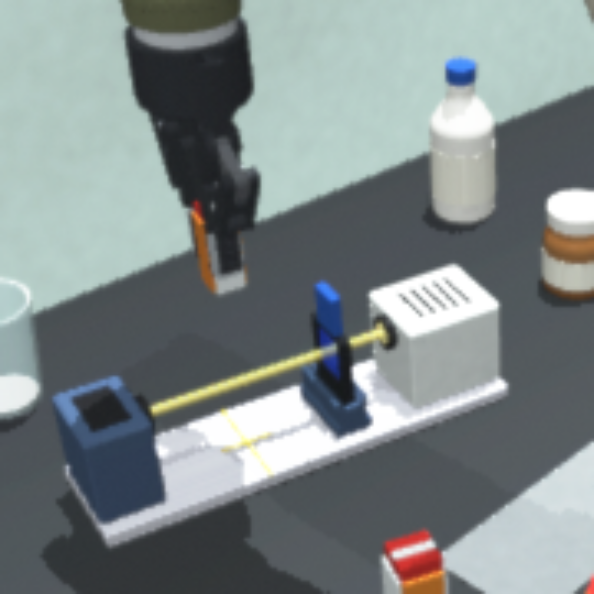

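The cell hangs above the yellow cross (cell at side (207,155), cross at (215,215)), clear of the filter and detector. Lowering.

jog_arm(moves=[[0.1,0.2,1,0,0,-0.1],[0,0,2,0,0,0],[0,0,2,0,0,0],[0,0,2,0,0,0],[0,0,2,0,0,0],[0,0,1.5,0,0,0],[0,0,0.8,0,0,0],[0,0,0,0,0,0]])

```text
t: 19.95
eef_pos: [0.6638, 0.1751, 0.2314]
ee_rot: [3.141, -0.0, -1.744]
force: [-0.6, 0.1, -0.2]
finger_gap: 0.288
```

jog_arm(moves=[[0,0,0,0,0,0],[0,0,0,0,0,0]])

```text
t: 20.2
eef_pos: [0.6645, 0.1753, 0.2327]
ee_rot: [-3.14, 0.001, -1.743]
force: [-0.5, -0.2, -0.3]
finger_gap: 0.289
```

```bash
python3 -c "
from h import *
delta(.666,.176,.229,260)
s=camera('side')[:,:,::-1];t=camera('top')[:,:,::-1]
cv2.imwrite('pics/p2.png',cv2.resize(s[130:250,150:290],None,fx=5,fy=5,interpolation=cv2.INTER_LINEAR))
cv2.imwrite('pics/p1.png',cv2.resize(t[60:170,150:340],None,fx=4,fy=4,interpolation=cv2.INTER_LINEAR))
"
```

```text
t 20.2 pos [0.6645 0.1753 0.2327] yaw [-1.799e+02  3.000e-02 -9.989e+01] j [ 0.14  0.62  0.09  1.05 -0.   -1.26] gap 2.47 F [-0.54 -0.15 -0.31]
shift cm [-0.1  -0.13  0.37] turn [-0.1   0.03  0.11]
```

View pics/p2.png

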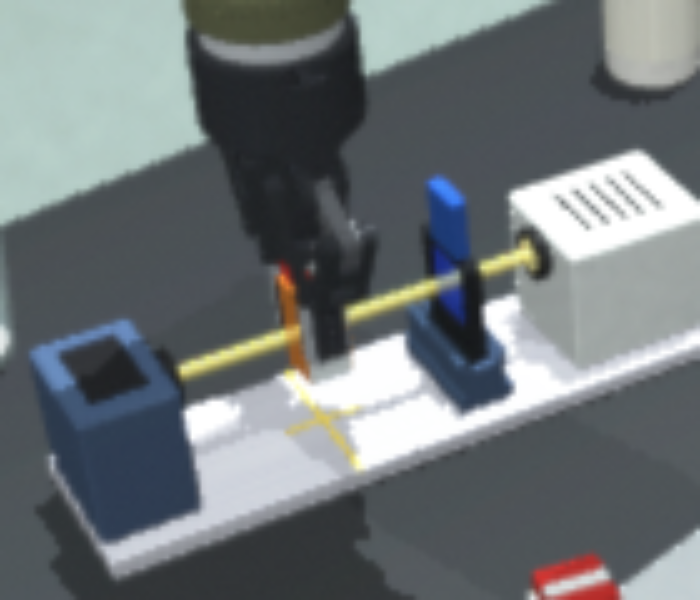

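View pics/p1.png

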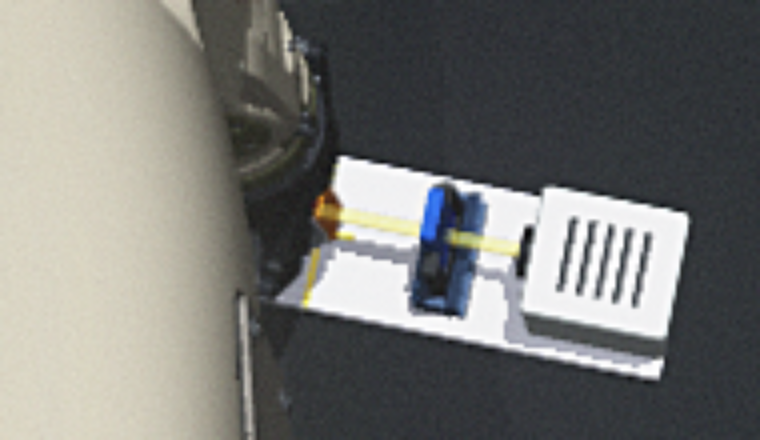

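The beam meets the amber clear face in both views (top (231,113), side (209,198)), and the filter is still seated. A small trim, then a check.

jog_arm(moves=[[-0.1,-0.1,0.2,0,0,0],[0,0,0.2,0,0,0],[0,0,0,0,0,0],[0,0,0,0,0,0],[0,0,0,0,0,0]])

```text
t: 20.92
eef_pos: [0.6653, 0.176, 0.2278]
ee_rot: [-3.141, 0.0, -1.743]
force: [-0.2, -0.6, -0.6]
finger_gap: 0.287
```

```bash
python3 -c "
from h import *
delta(.666,.176,.229,260)
st=sense();print(abs(st['joint_velocities']).max())
R=Ro.from_euler('xyz',st['ee_rot']);c=st['eef_pos']+R.apply([0,0,.161]);print('cell centre est',c.round(4))
a=np.radians(80);by=np.array([np.cos(a),np.sin(a),0]);bx=np.array([by[1],-by[0],0])
d=c-[.666,.176,.068];print('bench x,y,z mm',(d@bx*1000).round(1),(d@by*1000).round(1),d[2]*1000)
s=camera('side')[:,:,::-1].copy();t=camera('top')[:,:,::-1].copy()
s2=cv2.resize(s[170:230,185:255],None,fx=10,fy=10,interpolation=cv2.INTER_LINEAR)
for sx in(-1,1):
  for sy in(-1,1):
    for z in(-.027,.027):
      p=(proj('side',c+bx*sx*.0125+by*sy*.0125+[0,0,z])-(185,170)+.5)*10-.5
      cv2.circle(s2,tuple(int(v) for v in p),3,(0,255,0),-1)
cv2.imwrite('pics/q2.png',s2)
t2=cv2.resize(t[90:140,215:275],None,fx=12,fy=12,interpolation=cv2.INTER_LINEAR)
for sx in(-1,1):
    for z in(-.027,.027):
      p=(proj('top',c+bx*sx*.0125-by*.0125+[0,0,z])-(215,90)+.5)*12-.5
      cv2.circle(t2,tuple(int(v) for v in p),3,(0,255,0),-1)
cv2.imwrite('pics/q1.png',t2)
"
```

```text
t 20.93 pos [0.6653 0.176  0.2278] yaw [-179.98    0.    -99.89] j [ 0.14  0.62  0.09  1.04 -0.   -1.26] gap 2.45 F [-0.22 -0.65 -0.62]
shift cm [-0.01 -0.06 -0.12] turn [-0.02  0.    0.11]
0.0016551842643401954
cell centre est [0.6654 0.176  0.0668]
bench x,y,z mm -0.6 -0.1 -1.1787896367716488
```

View pics/q2.png

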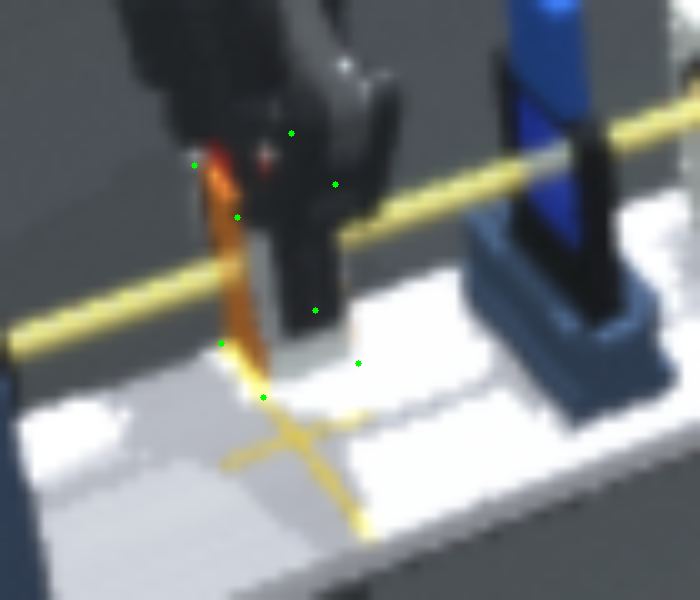

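View pics/q1.png

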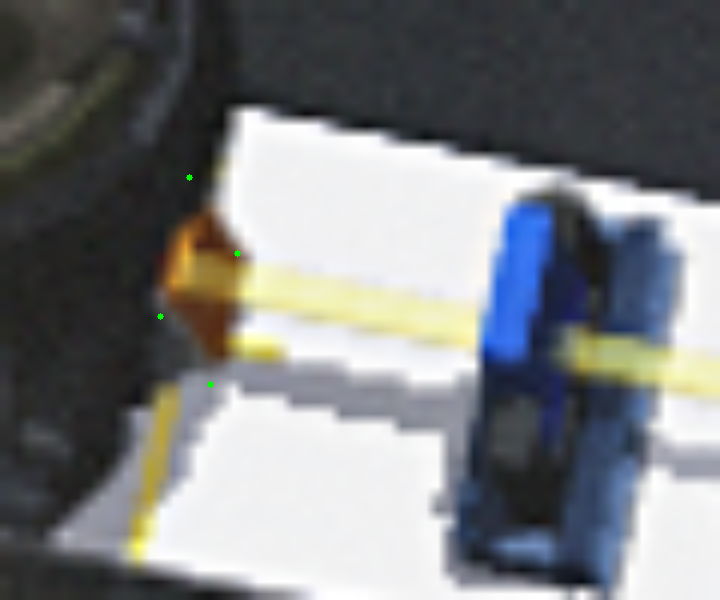

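Against the predicted corners (green), the cell's lower edge sits about 2 px higher (side (211.5,208) against (211,209.5)). That puts it roughly 3 mm high and 1–2 mm toward +x, well inside tolerance. The beam hits the face centre in both views, to under 1 px. The cell is upright, the joints are still and the filter is seated, so I'm handing in.

```bash
python3 -c "
from rig import *
print(finish_job())"
```

```text
the job is handed in; nothing more can be done
None
```

The blue filter stands in the bench slot, released. The amber cell is held in the beam by its frosted faces, and the job was handed in at about 21 s.

- **Filter:** I lowered it slowly into the slot. Floor contact came at tool height 0.2653 m against 0.2652 m predicted, and I let go there. The pictures afterwards show it upright and seated.
- **Cell:** I took the smallest amber cell, the one on the mat. The finger gap read 25 mm, which matches its frosted faces.
- **Final pose:** From the arm pose, the cell is about 1 mm from the beam point on every axis, square and upright within about 1°, with the arm still. The beam meets the middle of the clear face in both camera views, and nothing else is touching the cell.
- **Disagreement:** In the last pictures the cell sat about 4 mm higher and 1–2 mm further sideways than the arm pose implied. Both are within tolerance, so I did not correct it.
- **Not re-measured:** I kept clear of the other filters, teal cell, jar and stopper. None looked moved where pictures showed them, but I did not measure them again at the end.

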